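# Reseat the drive caddy of the narrow dock

## Task

The drive in the narrower of the two drive docks has lost contact and needs reseating. Press the release key on top of the narrow dock so that its caddy springs out, then push the caddy straight back in until it clicks and stays fully home. Leave the wide dock's caddy shut.

Things in the scene. Friction and masses are not known exactly. Their poses are not given: they have to be found in the camera images.
- narrow_dock: The narrower of two black drive docks, a fixed box 150 (x, deep) by 96 (y, wide) by 55 mm (z, high). Origin: centre of its underside, on the table; -x points out of its front, z up. The caddy's grey front is an upright face 84 mm wide, 8 to 48 mm above the table, 12 mm proud of the dock's front when home (87 mm from the origin towards -x). The wide dock, 200 by 156 by 55 mm, is alike.
- narrow_key_top (a point): Centre of the upper face of the narrow dock's grey release key, axes as the dock's. The key is 30 mm (x) by 46 mm (y), 10 mm proud of the dock's top (65 mm above the table), 45 mm from the dock's origin towards -x. It goes 8 mm down on a spring (2 N at first, 4.6 N at the bottom) and frees the caddy when 4 to 6 mm down; press it fully. Nothing stands above it.
- narrow_caddy (a joint): How far the narrow dock's caddy is out along the dock's -x, in m: 0 latched home, 0.040 out. Pressing the key lets a spring drive it out at once. Push its face towards the dock's +x to shut it: 1 to 3 N, up to about 7 N over the last 15 mm, stop 4 mm past home (-0.004). It clicks between 0 and -0.003 and, let go, rests at 0; not clicked, it springs out again.
- wide_caddy (a joint): How far the wide dock's caddy is out, in m: 0 latched home (as it starts and must stay), 0.040 sprung out.
Not all that is in view belongs to the job. Leave any blue or orange look-alike of the narrow_dock alone.

How it is judged:
By the outcome, as a careful person would: the job done as asked, in the order asked, and still so for the second after the job is handed in, with the robot touching nothing.
It also fails if it takes over 37 s, if anything falls off the work surface, if the arm or the gripper's body presses on something with over 40 N, if the wrist force passes 120 N, or if a joint passes its speed limit or range.

## Robot

A 6-joint arm with a two-finger parallel gripper is mounted at the origin on the work surface. World frame = base frame: x ahead of the robot, y to its left, z up, the work surface at z = 0. Lengths are in m, angles in degrees, forces in N, time in s.
With the tool pointing down it reaches from about 0.25 to 0.775 m from the base axis. Payload 4 kg.
Tool frame: the origin (TCP) lies at the very end of the fingers, on their centre line; the grasp point (between the pads) lies 19 mm behind it (ctrl.hold_point_z is the distance from the TCP to the grasp point, in m); z points along the fingers, y is the direction in which the jaws open and shut (so a half turn about z gives the same grasp; the last joint's range is limited). The gripper opens to 94 mm and grips with 3 to 60 N. Pads are 16 mm wide; open, the fingers measure 119 mm over their backs; the gripper's body (75 mm by 177 mm) begins 78 mm behind the grasp point.
Start: joints at [60.957, 4.996, 78.535, -0, 96.463, -5.907], TCP at [0.216, 0.506, 0.178] pointing down, gripper open.
Joint ranges: [-177.83, 177.83], [-43.37, 116.18], [15.69, 146.23], [-61.86, 241.86], [9.47, 152.12], [-147.06, 147.06]. Speed limits (degrees/s): [159.86, 159.86, 180, 180, 180, 180].

## Interface

Orientations are given as [roll, pitch, yaw] about the fixed x, y, z axes, in that order (R = Rz(yaw) Ry(pitch) Rx(roll)).
In Python, from workcell import readout, viewer, ctrl, spotter gives the robot as it stands.
- The arm moves only by the shell command python3 -m handwheel 'ROWS' [FORCE]. ROWS is JSON, a list of rows, each a list of 7 numbers: the shift along the tool's x, y, z in mm, then the turn, a rotation vector about the tool's x, y, z in rad, then the closure, from 0 (fully open) to 1 (shut). In form: [[dx, dy, dz, wx, wy, wz, hand], ...]. A call has 1 to 12 rows; each row shifts and turns the commanded pose from where the row before left it, along the tool's axes as they then stand; what a row does not reach is not made up. A row lasts 1/12 s, in which the tool goes at most 41.7 mm and 7.16 degrees, less where a joint would pass 70% of its speed; a pose out of reach is approached as far as the arm can. A call is refused whole if a number of a shift passes 41.7 or a number of a turn 0.125, either way. A call with a gripper value outside its range is refused whole. The fingers move at their own pace and stop on an object; FORCE is the grip in N (left out, the last holds). Time passes only in rows, so rows that do not move let the fingers close. It gives the time, the measured TCP pose, the force and the opening at its end, in the units of the state.
- readout.get_state(): the state, without advancing time (a new reading comes with each control period).
- viewer.get_image(name): name is "side" or "top"; returns the picture (480x640x3 uint8, red, green, blue); there is no depth.
- viewer.camera_model(name): a dict with "fovy" (degrees; the focal length in pixels is half the picture's height over the tangent of half this angle, whatever the lens; pixels are square), "cx", "cy" (the principal point, pixels), "rvec" (rotation vector, rad) and "tvec" (3), from world to camera coordinates, as OpenCV has them. Camera axes: x right, y down, z forward; pixel columns grow to the right and rows downward; lengths in m; the calibration is good to about 2 mm. A picture is of the moment at which its call begins. camera_model takes no time and is no camera call.
- ctrl.job_done(): hands the job in, once; it reports no verdict.
Trained networks look in the newest picture that a camera, given by its name, has taken for a name from the list of things; names that differ only in an ending like _2 or _b are one class to them, and where a whole thing is asked for, a point or a joint stands for the part that bears it (a point fixed in the world has none). Each returns a list of dicts, best first, with "p" (0 to 1); they miss things now and then, are a little off and sometimes report something else, mostly with a low value. They report only what shows in the picture. A call takes as long as a camera call. They do not tell look-alikes from the thing itself.
- spotter.outline_of(thing, camera): "region" (480x640 bool, what is visible of it) and "box" ([left, top, right, bottom] in pixels, round what is visible of it).
The state is a dict: "time_s": time; "q": joint angles; "joint_vel": joint speeds; "joint_efforts": joint torques, N m; "tcp_pos": TCP position; "tcp_rot": TCP orientation; "contact_force": force on the tool from outside, world axes, zero at the start; "wrist_torque": the same for the moment, N m; "finger_gap": finger opening in m.
Only numpy, scipy, OpenCV 4.12 (cv2) and the standard library are available. Lean on these libraries where they do the work, as an engineer would, in place of code of your own. Each camera call takes 0.05 s, during which the arm holds its last target.

## Working session

There is one attempt and no reset: what is moved stays moved. The work goes in short steps, Python scripts to look and compute and a shell command to move; the robot and the scene stay as the last step left them, time stands still between calls to the robot, and variables do not carry over. Pictures are saved under pics/ and viewed, and the job is handed in when it is done.

```bash
mkdir -p pics; ls; python3 - <<'E'
from workcell import readout, viewer, ctrl, spotter
import cv2
for n in("side","top"):
    im=viewer.get_image(n); cv2.imwrite(f"pics/{n}0.png",im[:,:,::-1]); print(n,viewer.camera_model(n))
s=readout.get_state();print(s)
E
```

```text
pics
side {'fovy': 51.61633398876725, 'cx': 318.5985953931088, 'cy': 236.2996395635122, 'rvec': array([ 2.16096857, -0.63173848,  0.2958497 ]), 'tvec': array([-0.42583016,  0.23248674,  0.62504831])}
top {'fovy': 57.59334043261371, 'cx': 325.60917921837154, 'cy': 235.5244430261568, 'rvec': array([ 2.19764425, -2.1490424 ,  0.1183746 ]), 'tvec': array([-0.03437391,  0.52234714,  0.73851012])}
{'time_s': 0.1, 'q': array([ 6.09580748e+01,  5.03391349e+00,  7.86140071e+01,  8.64429293e-04,
        9.64629986e+01, -5.90785937e+00]), 'joint_vel': array([ 0.04543427, -0.15387104, -0.19518688,  0.04948014,  0.06840937,
        0.0384253 ]), 'joint_efforts': array([ 1.55336147e-03, -3.41251731e+01, -3.03301191e+01,  7.18871830e-02,
        3.04766418e-02, -1.07644237e-04]), 'tcp_pos': array([0.21582877, 0.50529902, 0.17724884]), 'tcp_rot': array([-1.79889758e+02, -1.22713495e-02,  1.56866019e+02]), 'contact_force': array([ 0.04217409,  0.38407543, -0.37402593]), 'wrist_torque': array([ 0.03016648, -0.00978345, -0.00597421]), 'finger_gap': 0.09403726903303156}
```

View pics/side0.png

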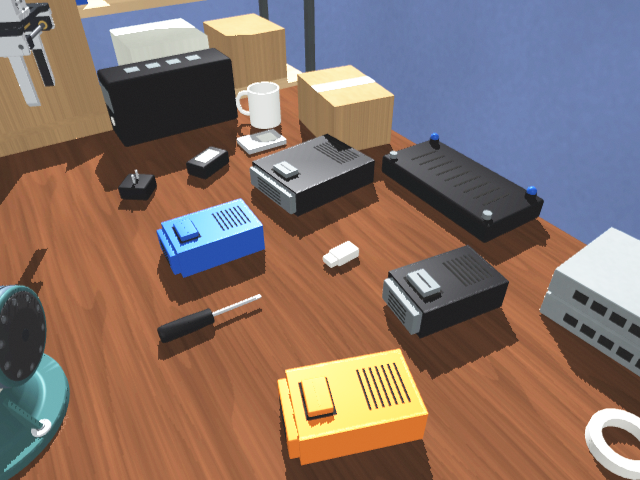

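View pics/top0.png

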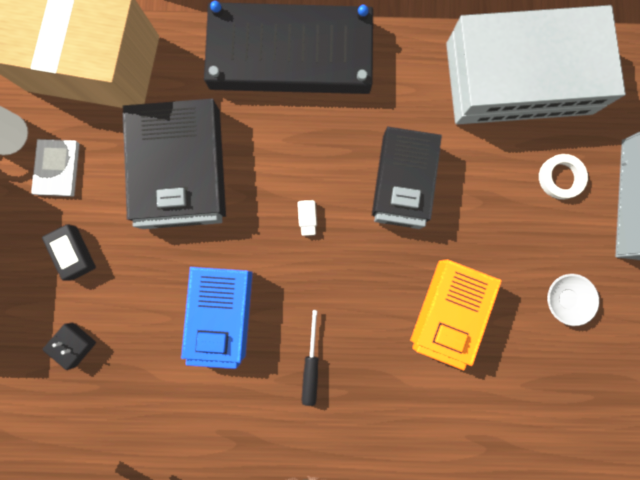

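The top view shows these candidates: black narrow dock (407,178), black wide dock (172,165), blue look-alike (217,317) and orange look-alike (457,315). I choose the black one at (407,178). Its key is at (405,198) and its grey front at (400,220). Next I'll check it in a close crop and measure it.

```bash
cat > h.py <<'E'
import numpy as np, cv2
from workcell import readout, viewer, ctrl, spotter
def cam(n):
    m=viewer.camera_model(n); f=240/np.tan(np.radians(m['fovy']/2))
    K=np.array([[f,0,m['cx']],[0,f,m['cy']],[0,0,1]]); return K,cv2.Rodrigues(m['rvec'])[0],m['tvec'],m['rvec']
def ray(n,u,v,z):
    K,R,t,_=cam(n); c=-R.T@t; d=R.T@np.linalg.solve(K,[u,v,1.]); return c+d*(z-c[2])/d[2]
def proj(n,P):
    K,R,t,r=cam(n); return cv2.projectPoints(np.array(P,float).reshape(-1,3),r,t,K,None)[0].reshape(-1,2)
def dock(x,y,yaw,out=0):
    c,s=np.cos(np.radians(yaw)),np.sin(np.radians(yaw))
    f=lambda L:[(x+c*a-s*b,y+s*a+c*b,h) for a,b,h in L]
    return [f([(-.075,-.048,.055),(.075,-.048,.055),(.075,.048,.055),(-.075,.048,.055)]),
      f([(-.06,-.023,.065),(-.03,-.023,.065),(-.03,.023,.065),(-.06,.023,.065)]),
      f([(-.087-out,-.042,.008),(-.087-out,.042,.008),(-.087-out,.042,.048),(-.087-out,-.042,.048)])]
E
python3 - <<'E'
from h import *
for n in("top","side"):
    im=viewer.get_image(n)[:,:,::-1]
    r=spotter.outline_of("narrow_dock",n); print(n,[(d['p'],d['box']) for d in r])
    x,y=(345,105) if n=="top" else (370,230)
    c=im[y:y+140,x:x+150]; cv2.imwrite(f"pics/{n}_c.png",cv2.resize(c,None,fx=4,fy=4,interpolation=cv2.INTER_CUBIC))
for p in [(388,128),(440,135),(428,219),(375,212)]: print(ray("top",*p,.055))
print(ray("top",406,197,.065))
E
```

```text
top [(0.88, [184.5, 268.4, 251.0, 366.1]), (0.81, [372.3, 128.4, 438.7, 230.0]), (0.66, [410.7, 259.9, 503.1, 368.3])]
side [(0.83, [158.7, 201.1, 267.5, 275.1]), (0.64, [275.8, 347.5, 428.8, 463.1])]
[ 0.70967515 -0.1264121   0.055     ]
[ 0.69945314 -0.2166072   0.055     ]
[ 0.55223386 -0.19554442  0.055     ]
[ 0.5621362  -0.10542694  0.055     ]
[ 0.58725335 -0.15611779  0.065     ]
```

View pics/top_c.png

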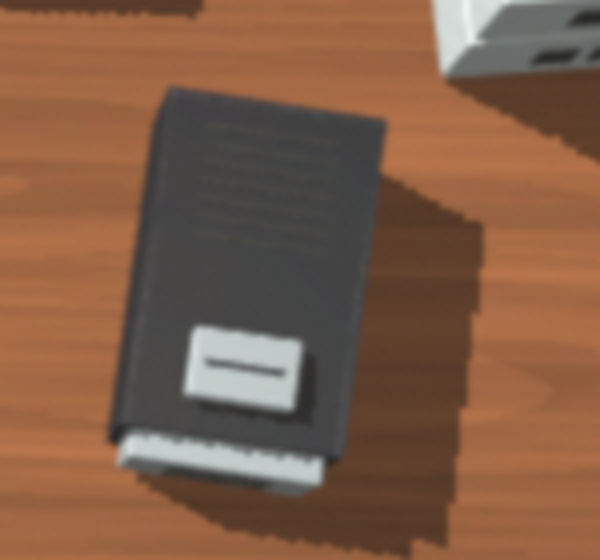

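View pics/side_c.png

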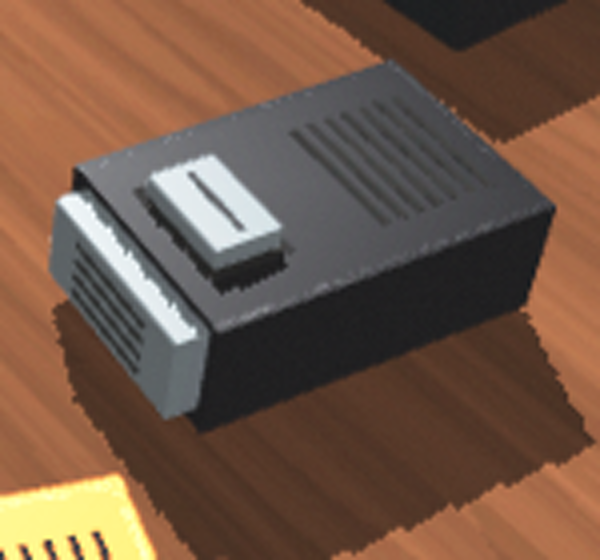

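```bash
python3 - <<'E'
from h import *
from scipy.optimize import least_squares
T=[(112+10,434),(345,460),(385,122),(170,90)]  # front-left,front-right,back-right,back-left
S=[(78,170),(215,332),(555,208),(388,62)]
order=[3,0,1,2]
T=np.array(T)/4+[345,105]; S=np.array(S)/4+[370,230]
def res(p,which="ts"):
    P=np.array(dock(*p)[0])[order]; r=[]
    if "t" in which: r.append(proj("top",P)-T)
    if "s" in which: r.append(proj("side",P)-S)
    return np.concatenate(r).ravel()
for w in("ts","t","s"):
    f=least_squares(res,[.63,-.16,-8],args=(w,),x_scale=[.01,.01,1]); print(w,f.x,np.abs(f.fun).max())
    if w=="ts":p=f.x
np.save("p.npy",p)
for n,(x,y) in {"top":(345,105),"side":(370,230)}.items():
    im=viewer.get_image(n)[y:y+140,x:x+150,::-1]; im=cv2.resize(im,None,fx=4,fy=4)
    for q in dock(*p): cv2.polylines(im,[((proj(n,q)-[x,y]+.5)*4).astype(int)],True,(0,0,255),1)
    cv2.imwrite(f"pics/fit_{n}.png",im)
a=np.radians(p[2]); d=np.array([np.cos(a),np.sin(a)])
print("key",p[:2]-.045*d,"face",p[:2]-.087*d)
E
python3 - <<'E'
import cv2,numpy as np
cv2.imwrite("pics/fit.png",cv2.resize(np.hstack([cv2.imread(f"pics/fit_{n}.png") for n in("top","side")]),(800,373)))
E
```

```text
ts [ 0.63065844 -0.16263308 -7.13618647] 1.7388951140010818
t [ 0.62984327 -0.16290953 -6.83255223] 0.8758288497887463
s [ 0.63184486 -0.16194494 -7.44103982] 1.4027584824528958
key [ 0.58600703 -0.15704281] face [ 0.54433237 -0.15182523]
```

View pics/fit.png

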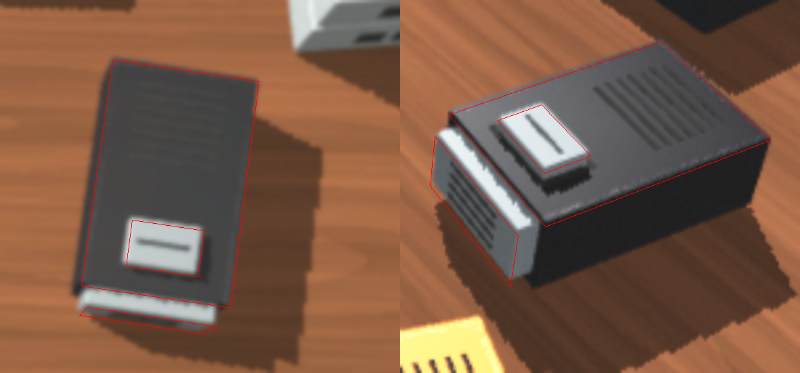

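The crop shows the grey-keyed black narrow dock, and the fitted outline matches it in both views. The pose is about (0.631, -0.163), yaw -7.1°, and the key is at (0.586, -0.157). I'll close the fingers, turn to the dock's yaw and fly to above the key.

```bash
python3 -m handwheel '[[0,0,0,0,0,-0.093,1],[0,0,0,0,0,-0.093,1],[0,0,0,0,0,-0.093,1],[-22.5,-30.6,0,0,0,0,1],[-22.5,-30.6,0,0,0,0,1],[-22.5,-30.6,0,0,0,0,1],[-22.5,-30.6,0,0,0,0,1],[-22.5,-30.6,0,0,0,0,1],[-22.5,-30.6,0,0,0,0,1],[-22.5,-30.6,0,0,0,0,1],[-22.5,-30.6,0,0,0,0,1],[-22.5,-30.6,0,0,0,0,1]]' 20
```

```text
time_s: 1.4
tcp_pos: [0.3833, 0.2057, 0.1786]
tcp_rot: [180.0, 0.1, 172.9]
contact_force: [0.1, 0.4, -0.7]
finger_gap: 0.0172
```

```bash
python3 -m handwheel '[[-22.5,-30.6,0,0,0,0,1],[-22.5,-30.6,0,0,0,0,1],[-22.5,-30.6,0,0,0,0,1],[-22.5,-30.6,0,0,0,0,1],[-22.5,-30.6,0,0,0,0,1],[-22.5,-30.6,0,0,0,0,1],[-22.5,-30.6,0,0,0,0,1],[-22.5,-30.6,0,0,0,0,1],[-22.5,-30.6,0,0,0,0,1],[-22.5,-30.6,0,0,0,0,1],[-22.5,-30.6,0,0,0,0,1],[0,0,0,0,0,0,1]]'; python3 -c "
from h import *
s=readout.get_state();print(s['q'],s['tcp_pos'],s['contact_force'])
for n in ('top','side'): cv2.imwrite(f'pics/{n}1.png',viewer.get_image(n)[:,:,::-1])"
```

```text
time_s: 2.4
tcp_pos: [0.588, -0.1636, 0.1759]
tcp_rot: [-179.9, -0.1, 172.5]
contact_force: [-1.5, -0.2, -0.6]
finger_gap: 0.0008
[ -20.77744176   12.80562016   69.93612058   -0.14345839   97.30171333
 -103.30528121] [ 0.58796977 -0.16355054  0.17585122] [-1.46608213 -0.24218225 -0.63802542]
```

```bash
python3 -m handwheel '[[0,0,0,0,0,0,1],[0,0,0,0,0,0,1],[0,0,0,0,0,0,1]]'; python3 -c "
from h import *
a=[viewer.get_image(n)[:,:,::-1] for n in ('top','side')]
cv2.imwrite('pics/both1.png',np.hstack([a[0][60:300,300:600],a[1][130:370,330:630]]))"
```

```text
time_s: 2.75
tcp_pos: [0.5862, -0.156, 0.1791]
tcp_rot: [180.0, 0.1, 173.0]
contact_force: [0.4, -0.1, -0.5]
finger_gap: 0.0006
```

View pics/both1.png

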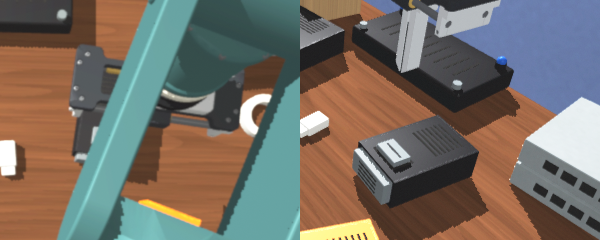

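The right panel (side view) shows the closed fingers hanging above the key at about crop (393,153), with the caddy still home. Descending.

```bash
python3 -m handwheel '[[0,0,20,0,0,0,1],[0,0,25,0,0,0,1],[0,0,25,0,0,0,1],[0,0,20,0,0,0,1],[0,0,10,0,0,0,1],[0,0,4,0,0,0,1],[0,0,0,0,0,0,1],[0,0,0,0,0,0,1]]'
```

```text
time_s: 3.52
tcp_pos: [0.5872, -0.1575, 0.0757]
tcp_rot: [-180.0, 0.1, 172.9]
contact_force: [-0.4, 0.3, -0.0]
finger_gap: 0.0007
```

```bash
python3 -m handwheel '[[0,0,3,0,0,0,1],[0,0,3,0,0,0,1],[0,0,3,0,0,0,1],[0,0,3,0,0,0,1],[0,0,3,0,0,0,1],[0,0,2,0,0,0,1],[0,0,2,0,0,0,1],[0,0,0,0,0,0,1],[0,0,0,0,0,0,1]]'
```

```text
time_s: 4.27
tcp_pos: [0.5863, -0.1574, 0.055]
tcp_rot: [180.0, -0.0, 172.9]
contact_force: [0.4, -0.6, 0.1]
finger_gap: 0.0004
```

The TCP is at 0.055 but the force is near zero, which doesn't fit a pressed key. Looking.

```bash
python3 -c "
from h import *
im=viewer.get_image('side')[:,:,::-1][150:350,340:560]
cv2.imwrite('pics/s2.png',cv2.resize(im,None,fx=2.7,fy=2.7,interpolation=cv2.INTER_CUBIC));print(readout.get_state()['contact_force'],readout.get_state()['wrist_torque'])"
```

```text
[ 0.30788134 -0.14576178 -0.14160261] [-0.02513875 -0.00924603  0.02298447]
```

View pics/s2.png

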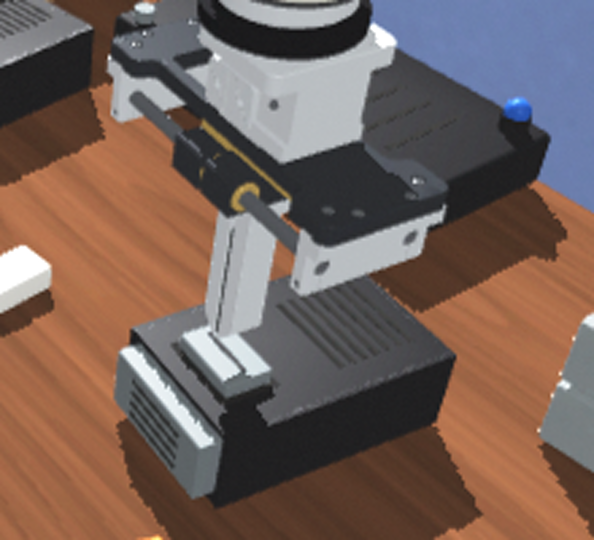

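```bash
python3 -c "
from h import *
s=readout.get_state();p=s['tcp_pos'];print(p, s['tcp_rot'])
a=np.radians(172.9);X=np.array([np.cos(a),np.sin(a),0]);Y=np.array([np.sin(a),-np.cos(a),0])
b=[p+X*i*.008+Y*j*.0125 for i,j in((-1,-1),(1,-1),(1,1),(-1,1))]
im=cv2.resize(viewer.get_image('side')[240:330,370:490,::-1],None,fx=6,fy=6,interpolation=cv2.INTER_CUBIC)
D=dock(*np.load('p.npy'))
for q,c in((b,(0,255,0)),(D[0],(0,0,255)),(D[1],(0,0,255))): cv2.polylines(im,[((proj('side',q)-[370,240]+.5)*6).astype(int)],True,c,1)
cv2.imwrite('pics/s3.png',im)"
```

```text
[ 0.58647841 -0.15749312  0.05527071] [1.79996216e+02 3.04066037e-03 1.72848825e+02]
```

View pics/s3.png

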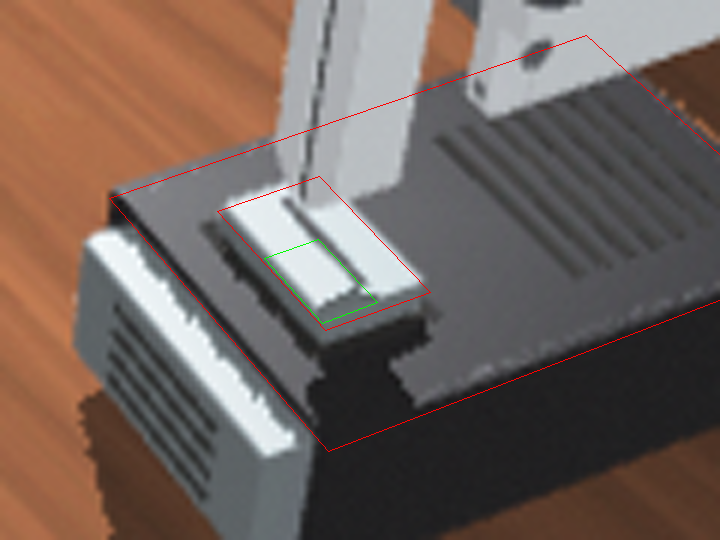

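```bash
python3 -c "
from h import *
p=np.array([.2158,.5053,.1772]);a=np.radians(156.87);Y=np.array([np.sin(a),-np.cos(a),0]);X=np.array([np.cos(a),np.sin(a),0])
for j in(-1,1): print(proj('side',[p+Y*j*.047+X*i*.008+np.array([0,0,h]) for i in (-1,1) for h in (0,.02)]))
p=np.array([.5862,-.156,.179]);print(proj('side',p)); p[2]-=.124;print(proj('side',p))
a=cv2.imread('pics/side0.png')[0:160,0:160];b=viewer.get_image('top')[100:260,330:490,::-1]
cv2.imwrite('pics/z.png',cv2.resize(np.hstack([a,b]),(800,400),interpolation=cv2.INTER_CUBIC))"
```

```text
[[ 45.26728152 119.85673587]
 [ 41.40612543 109.52570697]
 [ 36.03284905 120.53432528]
 [ 32.03597309 110.19032623]]
[[ 58.03710604  99.6626126 ]
 [ 54.63003931  89.8548251 ]
 [ 49.51783547 100.24975926]
 [ 45.99534407  90.42987468]]
[[433.25976036 217.661871  ]]
[[422.0267121  285.89036136]]
```

View pics/z.png

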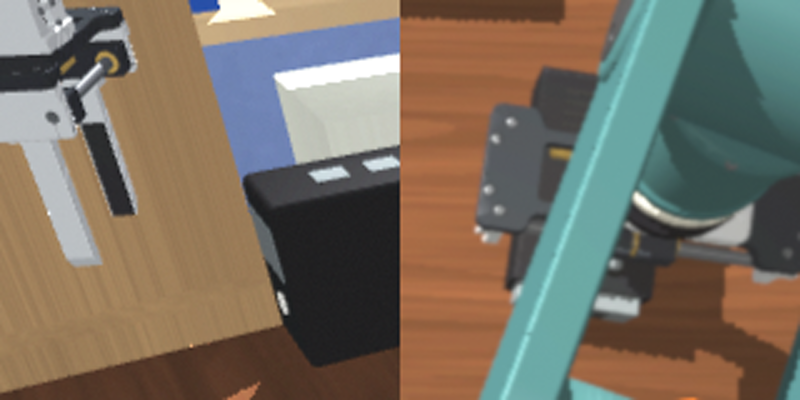

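View pics/side1.png

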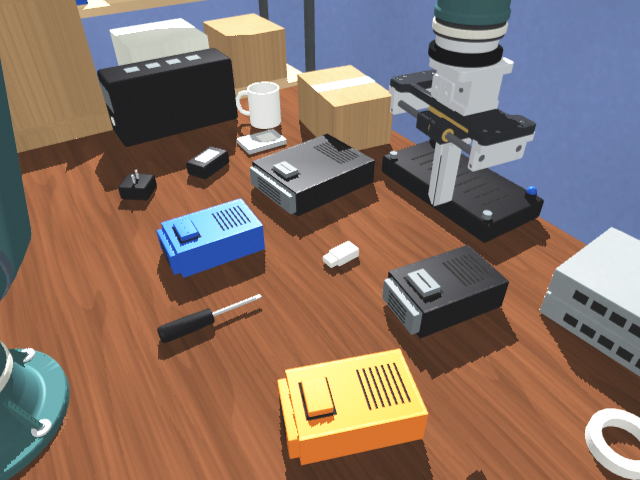

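```bash
python3 -c "
from h import *
s=readout.get_state();p=s['tcp_pos']
a=np.radians(172.9);X=np.array([np.cos(a),np.sin(a),0]);Y=np.array([np.sin(a),-np.cos(a),0])
im=cv2.resize(viewer.get_image('side')[240:330,370:490,::-1],None,fx=6,fy=6,interpolation=cv2.INTER_CUBIC)
for h,c in((.025,(0,255,0)),(.03,(255,0,0)),(.035,(0,0,255))):
  b=[p+X*i*.008+Y*j*.0125+[0,0,h] for i,j in((-1,-1),(1,-1),(1,1),(-1,1))]
  cv2.polylines(im,[((proj('side',b)-[370,240]+.5)*6).astype(int)],True,c,1)
cv2.imwrite('pics/s4.png',im)"
```

```text
(no output)
```

View pics/s4.png

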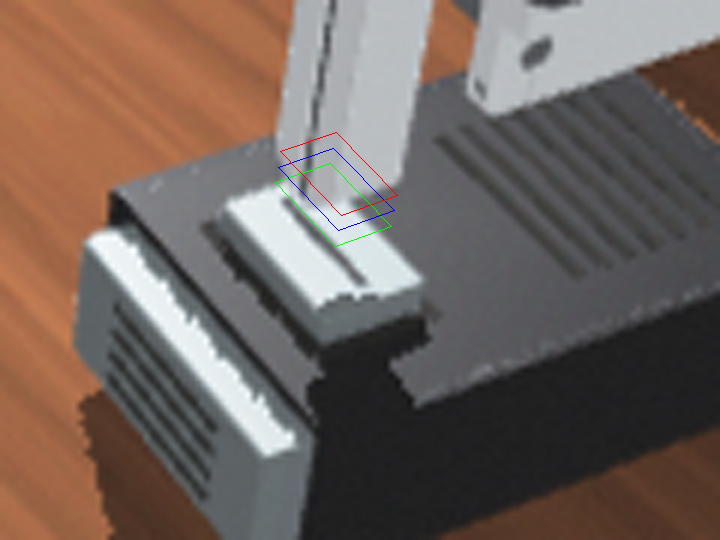

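The finger ends show about 30 mm above the reported TCP, both here and in the start picture. The finger's shadow is detached and the force is zero, so the fingers are hovering over the key. I'll go lower in small steps and watch the force.

```bash
python3 -m handwheel '[[0,0,3,0,0,0,1],[0,0,3,0,0,0,1],[0,0,3,0,0,0,1],[0,0,3,0,0,0,1],[0,0,0,0,0,0,1]]'; python3 -c "
from h import *
im=cv2.resize(viewer.get_image('side')[240:330,370:490,::-1],None,fx=6,fy=6,interpolation=cv2.INTER_CUBIC)
cv2.imwrite('pics/s5.png',im)"
```

```text
time_s: 4.88
tcp_pos: [0.5857, -0.1572, 0.0421]
tcp_rot: [180.0, -0.1, 172.8]
contact_force: [0.6, -0.4, -0.6]
finger_gap: -0.0
```

View pics/s5.png

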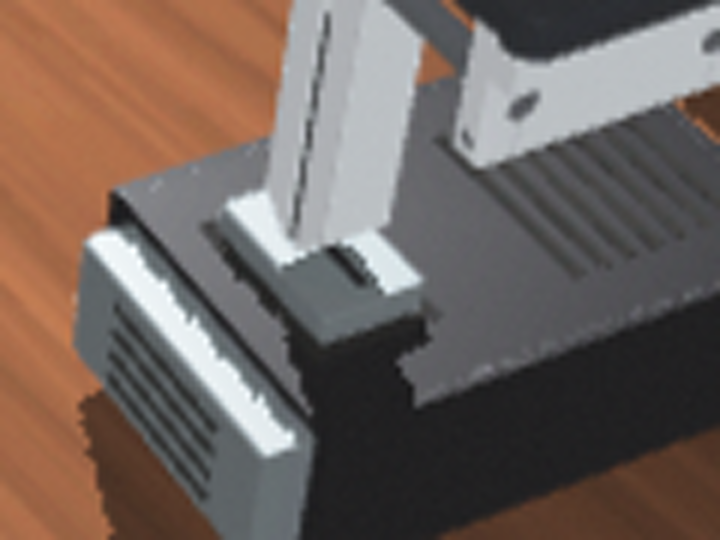

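It's still hovering. The finger's shadow now falls on the key, about 10 mm below the tip.

```bash
python3 -m handwheel '[[0,0,3,0,0,0,1],[0,0,3,0,0,0,1],[0,0,2,0,0,0,1],[0,0,2,0,0,0,1],[0,0,0,0,0,0,1]]'; python3 -c "
from h import *
im=cv2.resize(viewer.get_image('side')[240:330,370:490,::-1],None,fx=6,fy=6,interpolation=cv2.INTER_CUBIC)
cv2.imwrite('pics/s6.png',im)"
```

```text
time_s: 5.35
tcp_pos: [0.5868, -0.1576, 0.0334]
tcp_rot: [-180.0, 0.1, 172.8]
contact_force: [0.8, -0.0, 2.4]
finger_gap: 0.0007
```

View pics/s6.png

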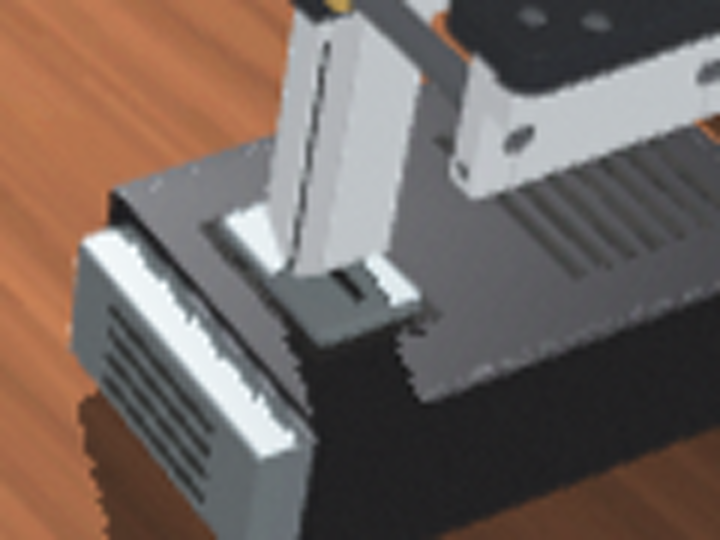

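In contact at 2.4 N, and the key has started down. Pressing fully.

```bash
python3 -m handwheel '[[0,0,2,0,0,0,1],[0,0,2,0,0,0,1],[0,0,1,0,0,0,1],[0,0,0,0,0,0,1],[0,0,0,0,0,0,1]]'; python3 -c "
from h import *
im=cv2.resize(viewer.get_image('side')[230:340,350:490,::-1],None,fx=5,fy=5,interpolation=cv2.INTER_CUBIC)
cv2.imwrite('pics/s7.png',im)"
```

```text
time_s: 5.82
tcp_pos: [0.5869, -0.1576, 0.03]
tcp_rot: [-180.0, 0.1, 172.9]
contact_force: [-3.2, 1.2, 8.7]
finger_gap: 0.0004
```

View pics/s7.png

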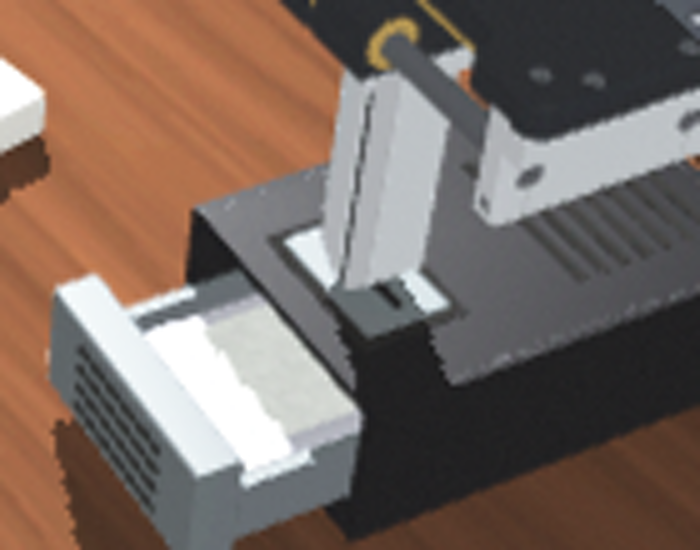

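The caddy has sprung out: its face is at crop (130,390) and the key is down flush. The key bottomed at a reading of 0.030, so the true tip is about 27 mm above the reported TCP. I'll lift and go round to the front.

```bash
python3 -m handwheel '[[0,0,-10,0,0,0,1],[0,0,-20,0,0,0,1],[0,0,-25,0,0,0,1],[0,0,-10,0,0,0,1],[20,0,0,0,0,0,1],[30,0,0,0,0,0,1],[35,0,0,0,0,0,1],[25,0,0,0,0,0,1],[15,0,0,0,0,0,1],[5,0,0,0,0,0,1],[0,0,0,0,0,0,1],[0,0,0,0,0,0,1]]'; python3 -c "
from h import *
p=readout.get_state()['tcp_pos'];d=np.load('p.npy');a=np.radians(d[2]);v=p[:2]-d[:2]
print(p,'dock frame',v@[np.cos(a),np.sin(a)],v@[-np.sin(a),np.cos(a)])
cv2.imwrite('pics/s8.png',viewer.get_image('side')[:,:,::-1])"
```

```text
time_s: 6.87
tcp_pos: [0.458, -0.1414, 0.0932]
tcp_rot: [180.0, 0.0, 172.8]
contact_force: [-0.0, 0.7, -0.1]
finger_gap: 0.0003
[ 0.45798206 -0.14140957  0.09319542] dock frame -0.17397533175712238 -0.00039216287261506624
```

View pics/s8.png

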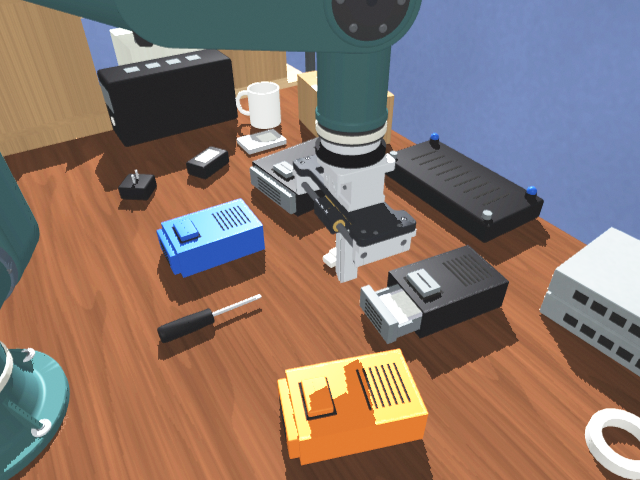

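The fingers are in front of the open caddy, which faces me at (390,310), and nothing is below them. Going down to a reading of 0.003 (true tip at about 30 mm).

```bash
python3 -m handwheel '[[0,0,15,0,0,0,1],[0,0,25,0,0,0,1],[0,0,25,0,0,0,1],[0,0,15,0,0,0,1],[0,0,8,0,0,0,1],[0,0,2,0,0,0,1],[0,0,0,0,0,0,1]]'; python3 -c "
from h import *
a=[cv2.resize(viewer.get_image(n)[:,:,::-1][y:y+150,x:x+150],(400,400),interpolation=cv2.INTER_CUBIC) for n,x,y in(('side',320,220),('top',330,130))]
cv2.imwrite('pics/s9.png',np.hstack(a))"
```

```text
time_s: 7.5
tcp_pos: [0.4579, -0.1413, 0.003]
tcp_rot: [180.0, -0.0, 172.9]
contact_force: [-1.1, 0.1, 0.5]
finger_gap: 0.0005
```

View pics/s9.png

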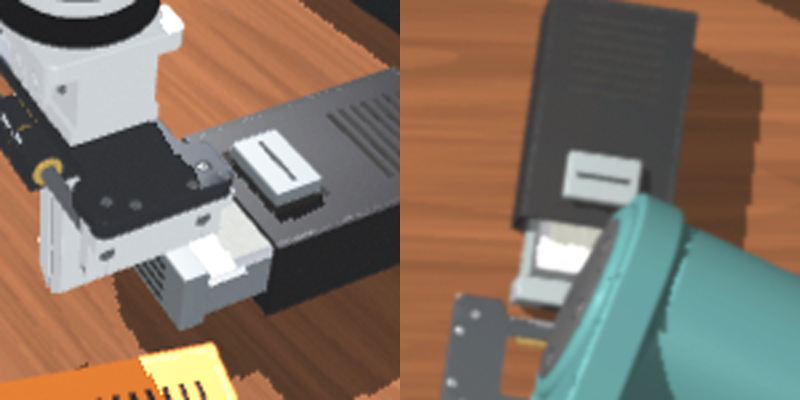

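The fingers are clear in front of the face, and the key and dock top are clear of the body. Pushing along tool -x, first up to contact.

```bash
python3 -m handwheel '[[-8,0,0,0,0,0,1],[-10,0,0,0,0,0,1],[-8,0,0,0,0,0,1],[-5,0,0,0,0,0,1],[-5,0,0,0,0,0,1],[-5,0,0,0,0,0,1],[-5,0,0,0,0,0,1],[-4,0,0,0,0,0,1],[0,0,0,0,0,0,1]]'; python3 -c "
from h import *
p=readout.get_state()['tcp_pos'];d=np.load('p.npy');a=np.radians(d[2]);v=p[:2]-d[:2]
print(p,'dock frame',v@[np.cos(a),np.sin(a)],v@[-np.sin(a),np.cos(a)])
a=[cv2.resize(viewer.get_image(n)[:,:,::-1][y:y+150,x:x+150],(400,400),interpolation=cv2.INTER_CUBIC) for n,x,y in(('side',320,220),('top',330,130))]
cv2.imwrite('pics/s10.png',np.hstack(a))"
```

```text
time_s: 8.35
tcp_pos: [0.5074, -0.1476, 0.0031]
tcp_rot: [180.0, -0.0, 172.9]
contact_force: [-1.7, 0.4, -0.0]
finger_gap: 0.0004
[ 0.50740402 -0.147555    0.00306923] dock frame -0.124172771185696 -0.00035039027022145666
```

View pics/s10.png

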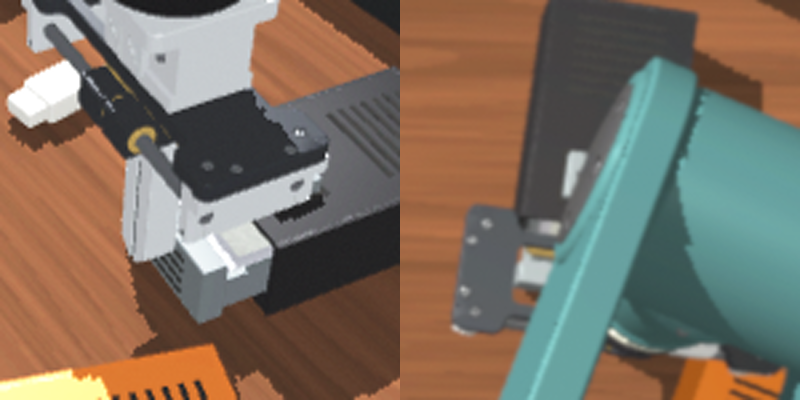

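The fingers are on the face at 1.7 N and the caddy is moving in. Continuing.

```bash
python3 -m handwheel '[[-4,0,0,0,0,0,1],[-4,0,0,0,0,0,1],[-4,0,0,0,0,0,1],[-4,0,0,0,0,0,1],[-4,0,0,0,0,0,1],[-3,0,0,0,0,0,1],[-2,0,0,0,0,0,1],[0,0,0,0,0,0,1]]'; python3 -c "
from h import *
p=readout.get_state()['tcp_pos'];d=np.load('p.npy');a=np.radians(d[2]);v=p[:2]-d[:2]
print(p,'dock frame',v@[np.cos(a),np.sin(a)],v@[-np.sin(a),np.cos(a)])
a=[cv2.resize(viewer.get_image(n)[:,:,::-1][y:y+150,x:x+150],(400,400),interpolation=cv2.INTER_CUBIC) for n,x,y in(('side',320,220),('top',330,130))]
cv2.imwrite('pics/s11.png',np.hstack(a))"
```

```text
time_s: 9.12
tcp_pos: [0.5313, -0.1507, 0.0031]
tcp_rot: [-180.0, -0.1, 172.8]
contact_force: [-5.3, -0.3, 2.0]
finger_gap: 0.0004
[ 0.5313392  -0.15069081  0.00306568] dock frame -0.10003345276646217 -0.0004884816935790861
```

View pics/s11.png

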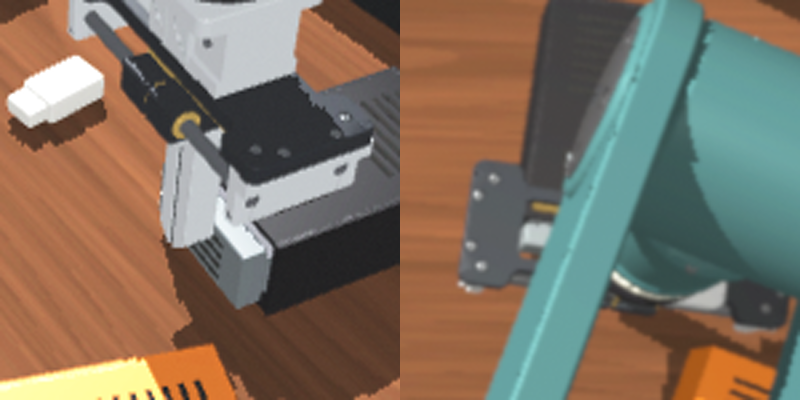

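About 5 mm to go at 5 N. Finishing in 2 mm steps until the force rises at the stop.

```bash
python3 -m handwheel '[[-2,0,0,0,0,0,1],[-2,0,0,0,0,0,1],[-1,0,0,0,0,0,1],[0,0,0,0,0,0,1]]'
```

```text
time_s: 9.55
tcp_pos: [0.537, -0.1514, 0.003]
tcp_rot: [-180.0, 0.0, 172.8]
contact_force: [-3.2, -0.5, 0.2]
finger_gap: 0.0006
```

```bash
python3 -m handwheel '[[-1,0,0,0,0,0,1],[-1,0,0,0,0,0,1],[0,0,0,0,0,0,1]]'
```

```text
time_s: 9.8
tcp_pos: [0.5388, -0.1516, 0.003]
tcp_rot: [-180.0, -0.0, 172.8]
contact_force: [-3.7, -1.5, -1.1]
finger_gap: 0.0006
```

```bash
python3 -m handwheel '[[-1,0,0,0,0,0,1],[-1,0,0,0,0,0,1],[0,0,0,0,0,0,1],[0,0,0,0,0,0,1]]'
```

```text
time_s: 10.13
tcp_pos: [0.5399, -0.1518, 0.0031]
tcp_rot: [-180.0, -0.1, 172.8]
contact_force: [-5.4, -1.4, 0.0]
finger_gap: 0.0006
```

```bash
python3 -m handwheel '[[-1,0,0,0,0,0,1],[-1,0,0,0,0,0,1],[0,0,0,0,0,0,1],[0,0,0,0,0,0,1]]'
```

```text
time_s: 10.47
tcp_pos: [0.5399, -0.1518, 0.0031]
tcp_rot: [-180.0, -0.4, 172.8]
contact_force: [-10.7, 0.0, 4.0]
finger_gap: 0.0005
```

It has hit the hard stop: no further travel, and the force is up to 10.7 N. Backing off, lifting clear and checking.

```bash
python3 -m handwheel '[[4,0,0,0,0,0,1],[8,0,0,0,0,0,1],[15,0,0,0,0,0,1],[20,0,0,0,0,0,1],[15,0,0,0,0,0,1],[0,0,-15,0,0,0,1],[0,0,-30,0,0,0,1],[0,0,-35,0,0,0,1],[0,0,-35,0,0,0,1],[0,0,-25,0,0,0,1],[0,0,-10,0,0,0,1],[0,0,0,0,0,0,1]]'
```

```text
time_s: 11.47
tcp_pos: [0.4841, -0.1448, 0.1573]
tcp_rot: [-179.9, 0.5, 172.9]
contact_force: [-0.3, -0.7, -0.6]
finger_gap: 0.0005
```

```bash
python3 -m handwheel '[[10,20,0,0,0,0,1],[10,30,0,0,0,0,1],[10,30,0,0,0,0,1],[10,30,0,0,0,0,1],[10,30,0,0,0,0,1],[10,30,0,0,0,0,1],[5,15,0,0,0,0,1],[0,0,0,0,0,0,1],[0,0,0,0,0,0,1],[0,0,0,0,0,0,1]]'; python3 -c "
from h import *
a=[]
D=dock(*np.load('p.npy'))
for n,x,y in(('side',350,230),('top',330,110)):
  im=cv2.resize(viewer.get_image(n)[:,:,::-1][y:y+130,x:x+130],(400,400),interpolation=cv2.INTER_CUBIC)
  cv2.polylines(im,[((proj(n,D[2])-[x,y]+.5)*400/130).astype(int)],True,(0,0,255),1)
  a.append(im)
cv2.imwrite('pics/e1.png',np.hstack(a))
cv2.imwrite('pics/e2.png',viewer.get_image('side')[:,:,::-1])"
```

```text
time_s: 12.3
tcp_pos: [0.4395, 0.047, 0.1518]
tcp_rot: [-180.0, -0.1, 172.8]
contact_force: [0.1, 0.3, 0.5]
finger_gap: 0.0002
```

View pics/e1.png

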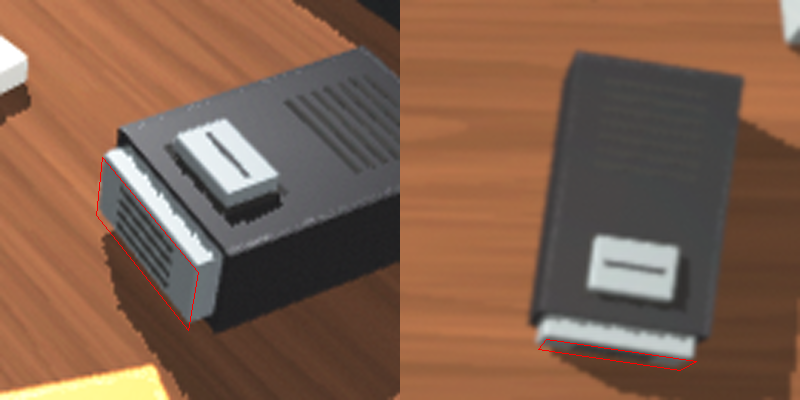

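View pics/e2.png

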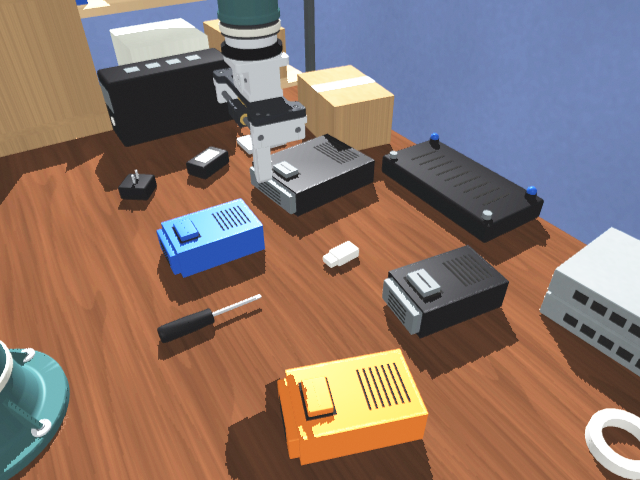

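The caddy looks home, key up, wide dock shut. As a last check I'll compare with the start pictures, then hand in.

```bash
python3 -c "
from h import *
for n,bs in(('side',[(380,240,510,340)]),('top',[(370,120,445,230),(120,95,225,230)])):
  a=cv2.imread(f'pics/{n}0.png').astype(int);b=viewer.get_image(n)[:,:,::-1].astype(int)
  for x,y,X,Y in bs: d=np.abs(a-b)[y:Y,x:X].max(2); print(n,d.max(),(d>30).sum(), d.size)
  cv2.imwrite(f'pics/{n}_end.png',b)
print(readout.get_state()['time_s'],readout.get_state()['contact_force'])"
```

```text
side 15 0 13000
top 4 0 8250
top 136 1455 14175
12.55 [ 0.52806895 -0.23515733  0.12375383][ WARN:0@1.386] global loadsave.cpp:1063 imwrite_ Unsupported depth image for selected encoder is fallbacked to CV_8U.
```

View pics/top_end.png

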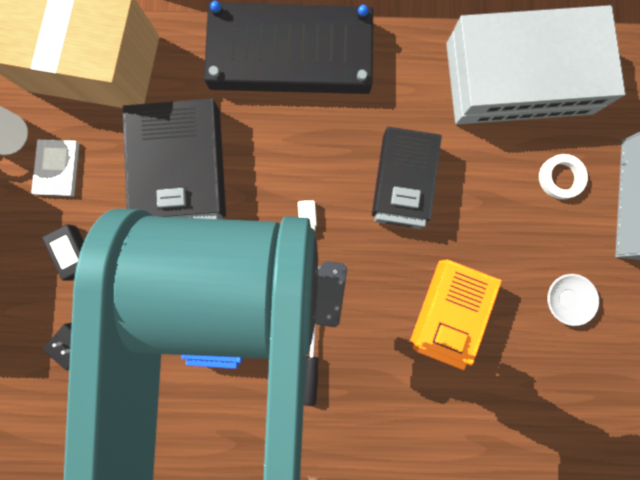

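The narrow dock matches the start pictures in both views. The wide dock's difference is only the arm in front of it at (200,290), and the side view shows its caddy shut at (275,190). Handing in.

```bash
python3 -c "
from workcell import ctrl
print(ctrl.job_done())"
```

```text
the job is handed in; nothing more can be done
None
```

The narrow dock's drive is reseated. I pressed its release key fully and the caddy sprang out, as seen in the picture. I then pushed the caddy straight back in to its end stop, where the force rose to about 11 N with no further travel. The arm was backed off and clear of everything at hand-in, about 12.5 s on the clock.

- **Narrow dock:** after release, no pixel changed noticeably from the start pictures in either view, so the caddy is home and the key is up.
- **Wide dock:** its caddy looks shut in the side view. The arm partly hid it from above, so I could not compare its whole front there.
- **One mismatch:** the fingertips turned out to sit about 27–30 mm higher than the reported TCP. The first press at the planned height met no force, so I went lower using the force reading and pictures, and allowed for the same offset when pushing the caddy.

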